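Clear the tube off the drying box, break its sealed lid free and hold it ajar

ROBOT

A 7-joint arm with a two-finger parallel gripper is mounted at the origin on the work surface. World frame = base frame: x ahead of the robot, y to its left, z up, the work surface at z = 0. Lengths are in m, angles in rad, forces in N, time in s.
With the tool pointing down it reaches from about 0.425 to 0.925 m from the base axis. Payload 6.8 kg.
Tool frame: the origin (TCP) lies at the very end of the fingers, on their centre line; the grasp point (between the pads) lies 19 mm behind it; z points along the fingers, y is the line along which they close (so a half turn about z gives the same grasp; the last joint's range is limited). The gripper opens to 85 mm and grips with 20 to 120 N. Pads are 22 mm wide; open, the fingers measure 114 mm over their backs; the gripper's body (76 mm by 85 mm) begins 54 mm behind the grasp point. The pads swing forward as they close: fully open they stand 13 mm farther back than shut.
Start: joints at [-1.413, 0.477, 0.022, 1.555, -0.011, 1.109, -0.083], TCP at [0.177, 0.651, 0.231] pointing down, gripper open.
Joint ranges: [-2.96, 2.96], [-0.34, 2.1], [-1.41, 1.46], [0.24, 2.44], [-1.37, 4.51], [0.17, 1.92], [-2.96, 2.96]. Speed limits (rad/s): [2.39, 2.39, 3.14, 3.14, 3.14, 3.14, 3.14].

INTERFACE

Orientations are given as a rotation vector (axis times angle).
In Python, from bench import monitor, optics, r gives the robot as it stands.
- The arm moves only by the shell command python3 -m crank 'ROWS' [OPENING] [FORCE]. ROWS is JSON, a list of rows, each a list of 2 entries, a list of its own where there are three numbers: the shift along the tool's x, y, z in cm, then the turn, a rotation vector about the tool's x, y, z in rad. A call has 1 to 5 rows; each row shifts and turns the commanded pose from where the row before left it, along the tool's axes as they then stand; what a row does not reach is not made up. A row lasts 1/10 s, in which the tool goes at most 50 mm and 8.59 degrees, less where a joint would pass 70% of its speed; a pose out of reach is approached as far as the arm can. A call is refused whole if a number of a shift passes 5 or a number of a turn 0.15, either way. A call with a gripper value outside its range is refused whole. OPENING is the finger opening in cm, from 0 to 8.54, set as the call begins (- or left out, the last holds). The fingers move at their own pace and stop on an object; FORCE is the grip in N (left out, the last holds). Time passes only in rows, so rows that do not move let the fingers close. It gives the time, the measured TCP pose, the force, the opening and the grip force at its end, in the units of the state.
- monitor.get_obs(): the state, without advancing time (a new reading comes with each control period).
- optics.grab_frame(name): name is "scene" or "top" or "wrist"; returns (picture, depth): 400x640x3 uint8, red, green, blue; 400x640 float32, m along the optical axis (not along the pixel's ray), 0 where there is no reading.
- optics.camera_model(name): a dict with "vertical_fov" (degrees; the focal length in pixels is half the picture's height over the tangent of half this angle, whatever the lens; pixels are square), "cx", "cy" (the principal point, pixels), "R" (3x3) and "t" (3): a world point X has camera coordinates R X + t; the wrist camera has in their place "hand_eye" (4x4, takes a point from camera to tool coordinates, whose origin is the TCP and whose axes are the flange's). Camera axes: x right, y down, z forward; pixel columns grow to the right and rows downward; lengths in m; the calibration is good to about 2 mm. A picture is of the moment at which its call begins: read the wrist's pose just before it. camera_model takes no time and is no camera call.
- r.hand_in(): hands the job in; it is judged then, once.
The state is a dict: "clock": time; "joints": joint angles; "qvel": joint speeds; "tau": joint torques, N m; "tcp_pos": TCP position; "orientation": TCP orientation; "contact_force": force on the tool from outside, world axes, zero at the start; "moment": the same for the moment, N m; "grip_width": finger opening in m; "gripper_force": force on a finger pad.
Only numpy, scipy, OpenCV 4.12 (cv2) and the standard library are available. Lean on these libraries where they do the work, as an engineer would, in place of code of your own. Each camera call takes 0.05 s, during which the arm holds its last target. There are 200 camera calls.

TASK

The storage tube lying on the lid of the sealed drying box is in the way: lower it (do not drop it) into the gap on top of the two tubes in the wooden rack, lengthwise like them, so that the three make a small pyramid, and let go of it. Then take the box's lid by its front tab, pull it free of its tight seal without letting it fly up, and finish while still holding the lid only slightly open, with the tab raised about 45 mm above its closed height: do not let go or shut it again. Leave the other things on the bench where they are.

Things in the scene. Friction and masses are not known exactly. Their poses are not given: they have to be found in the camera images.
- box: clear plastic drying box, fixed to the bench, 200 (x) x 170 (y) x 80 mm high without lid. Origin: centre of its underside. Its -x side is the front (nearer the robot), where the lid's tab is; the lid's hinge line runs along its y axis at x = +100 mm, z = 80 mm. It stands at yaw within 0.3 rad, left or right of the bench's middle.
- lid (a joint): angle of the box's lid, rad: 0 shut (start), growing as its front rises (about the box's +y), to 1.5. White plate 204 x 176 x 10 mm, 0.35 kg, top 90 mm above the bench. A rubber snap seal in front takes about 14 N up at the tab to break, fading over 8 mm of lift, then kicks the lid up to about 14 mm; beyond, only its weight (about 2 N at the tab). Let go, it falls. Target: about 0.2 rad.
- lid_tab (a point): centre of the lid's lift tab: a white tongue 34 mm wide (box y), 10 mm thick, standing out 45 mm from the middle of the lid's front edge, free above, below and at both sides; 222 mm from the hinge line, 85 mm above the bench when shut. x axis points from tab to hinge, z up out of the lid. Grip it across its width from above.
- tube_center (a point): centre of the storage tube on the lid: closed aluminium tube with black ends, 46 mm diameter, 100 mm long, about 0.13 kg; its x axis is its length. It lies along the box's x on the lid's top between two ribs 6 mm high and 34 mm apart that keep it from rolling, within 25 mm of the box's middle; centre 113 mm above the bench.
- rack: low open wooden tray fixed to the bench, 118 (x) x 104 (y) mm, walls 5 mm thick and 23 mm high, floor 5 mm thick. Origin: centre of its underside. Two tubes lie in it side by side along its x axis. The third, saddled on them, has its centre about 67 mm above the bench over the rack's middle. It stands on the side where the box is not.
- low_left_center (a point): centre of the rack's tube on its +y side: same size as the tube on the lid (46 mm diameter, 100 mm long), x axis along its length, centre 28 mm above the bench, 23.5 mm from the rack's middle line; free to shift 1 mm sideways and 4 mm lengthwise.
- low_right_center (a point): centre of the rack's tube on its -y side: as the other one.
- tube: the storage tube on the lid (see tube_center); origin on its surface at mid-length.
- low_left: the rack's +y tube; origin on its surface at mid-length.
- low_right: the rack's -y tube; origin on its surface at mid-length.
- jar: bystander: loose glass jar with metal cap, 48 mm diameter, 55 mm high; origin at the centre of its underside.
- pot: bystander: loose white ceramic bowl, 70 mm diameter, 40 mm high; origin at the centre of its underside.
- ring_box: bystander: small loose ring box 45 x 45 x 35 mm high, in front of the robot between box and rack; origin at the centre of its underside.
Mind the look-alikes: they are no part of the job. Leave any red look-alike of the low_left alone. There is more than one size of the rack; the job needs the smaller.

How it is judged:
By the outcome, as a careful person would: the job done as asked, in the order asked, and still so for the second after the job is handed in, while the arm keeps its last pose, push and grip.
It also fails if it takes over 58 s, if anything falls off the work surface, if the arm or the gripper's body presses on something with over 40 N, if the wrist force passes 120 N, or if a joint passes its speed limit or range.

## Working session

There is one attempt and no reset: what is moved stays moved. The work goes in short steps, Python scripts to look and compute and a shell command to move; the robot and the scene stay as the last step left them, time stands still between calls to the robot, and variables do not carry over. Pictures are saved under pics/ and viewed, at most 10 in all, crops included, and the job is handed in when it is done.

```bash
mkdir -p pics; ls; cat > h.py <<'E'
import numpy as np, cv2
from bench import monitor, optics, r
from scipy.spatial.transform import Rotation as Ro
def grab(n):
    s=monitor.get_obs(); im,d=optics.grab_frame(n); m=optics.camera_model(n)
    f=200/np.tan(np.radians(m["vertical_fov"])/2)
    if "hand_eye" in m:
        H=np.array(m["hand_eye"]); T=np.eye(4); T[:3,:3]=Ro.from_rotvec(s["orientation"]).as_matrix(); T[:3,3]=s["tcp_pos"]
        W=T@H
    else:
        R=np.array(m["R"]);W=np.eye(4);W[:3,:3]=R.T;W[:3,3]=-R.T@np.array(m["t"])
    return im,d,(f,m["cx"],m["cy"],W)
def cloud(d,c):
    f,cx,cy,W=c; v,u=np.mgrid[:400,:640]
    P=np.stack([(u-cx)/f*d,(v-cy)/f*d,d],-1)
    P=P@W[:3,:3].T+W[:3,3]; P[d==0]=np.nan
    return P
def onplane(u,v,z,c):
    f,cx,cy,W=c; q=W[:3,:3]@np.array([(u-cx)/f,(v-cy)/f,1]); return W[:3,3]+q*(z-W[2,3])/q[2]
E
python3 - <<'E'
from h import *
s=monitor.get_obs(); print(s)
for n in("top","scene"):
    im,d,c=grab(n); np.savez(f"pics/{n}.npz",im=im,d=d,f=c[0],cx=c[1],cy=c[2],W=c[3]); cv2.imwrite(f"pics/{n}.png",im[:,:,::-1]); print(n,c,(d==0).mean(),(optics.camera_model(n).keys()))
E
```

```text
pics
{'clock': 0.0, 'joints': array([-1.41310134,  0.47782259,  0.02231573,  1.55642496, -0.01150511,
        1.10930218, -0.08309707]), 'qvel': array([ 0.00102912, -0.00083352,  0.00012622,  0.00069261, -0.00134018,
        0.00151708,  0.00145288]), 'tau': array([ 3.79850690e-04, -5.96452904e+01,  1.60761449e+00, -2.81203204e+01,
        1.23296547e-02,  9.27670626e-03, -1.42971876e-05]), 'tcp_pos': array([0.17715133, 0.65073622, 0.23032136]), 'orientation': array([-4.16197279e-01, -3.11377742e+00,  2.86705325e-03]), 'contact_force': array([0.56379468, 0.04797515, 0.59519649]), 'moment': array([ 0.02108561,  0.01602977, -0.04452355]), 'gripper_force': 0.0, 'grip_width': 0.08558188703105168}
top (np.float64(472.29532517152694), 311.2852952787383, 199.90090067048106, array([[ 0.00768674, -0.97834807,  0.20682351,  0.24453704],
       [-0.99996867, -0.00713002,  0.00343701,  0.01463563],
       [-0.00188793, -0.20684345, -0.97837223,  1.51418661],
       [ 0.        ,  0.        ,  0.        ,  1.        ]])) 0.003984375 dict_keys(['vertical_fov', 'cx', 'cy', 'R', 't'])
scene (np.float64(452.6456078908938), 324.5650963334691, 196.87381235149132, array([[ 0.33894467,  0.79956284, -0.49579811,  1.15724714],
       [ 0.9407577 , -0.29340116,  0.1699727 , -0.1880966 ],
       [-0.00956388, -0.52403723, -0.85164166,  1.17482574],
       [ 0.        ,  0.        ,  0.        ,  1.        ]])) 0.00423828125 dict_keys(['vertical_fov', 'cx', 'cy', 'R', 't'])
```

View pics/top.png

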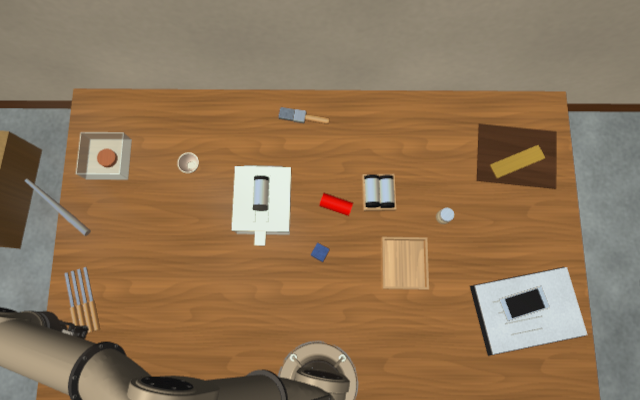

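View pics/scene.png

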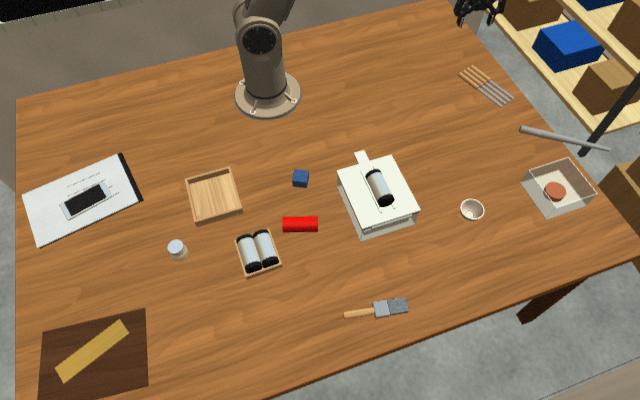

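Top view: the box and lid are at (262,200), with the tab at (260,238) and the tube on it at (261,193). The small tray with two tubes is at (379,191), the empty larger tray at (405,263), the red look-alike tube at (336,204) and the ring box at (320,252). The small tray fits, as it holds the two aluminium tubes. I'll confirm its size with measurements and a crop.

```bash
python3 - <<'E'
from h import *
z=np.load("pics/top.npz"); im,d=z["im"],z["d"]; c=(z["f"],z["cx"],z["cy"],z["W"])
P=cloud(d,c); X,Y,Z=P[...,0],P[...,1],P[...,2]
v,u=np.mgrid[:400,:640]
def reg(a,b,e,f): return (u>=a)&(u<=b)&(v>=e)&(v<=f)
def rect(m,n):
    q=P[m][:,:2].astype(np.float32); b=cv2.minAreaRect(q); print(n,m.sum(),np.round(b[0],4),np.round(b[1],4),round(b[2],1),"z",np.round(np.nanpercentile(Z[m],[5,50,95]),3))
rect(reg(225,300,155,250)&(Z>.075)&(Z<.1),"lid+tab")
rect(reg(225,300,155,233)&(Z>.075)&(Z<.1),"lid")
rect(reg(245,280,160,225)&(Z>.108),"tube")
rect(reg(250,272,236,250)&(Z>.07),"tab")
rect(reg(355,405,165,220)&(Z>.012),"rack")
rect(reg(355,405,165,220)&(Z>.036),"lowtubes")
rect(reg(375,435,230,295)&(Z>.012),"bigrack")
rect(reg(316,360,188,220)&(Z>.015),"red")
rect(reg(308,332,240,265)&(Z>.015),"ringbox")
a=cv2.resize(im[145:275,220:440],None,fx=3.6,fy=3.6,interpolation=cv2.INTER_CUBIC); cv2.imwrite("pics/crop.png",a[:,:,::-1])
E
```

```text
lid+tab 3340 [0.5338 0.1738] [0.2524 0.177 ] 0.3 z [0.086 0.091 0.096]
lid 3217 [0.5506 0.1739] [0.219 0.177] 0.2 z [0.086 0.091 0.096]
tube 518 [0.5619 0.1735] [0.0466 0.1018] 88.4 z [0.119 0.133 0.14 ]
tab 101 [0.4203 0.1755] [0.0342 0.0256] 89.0 z [0.086 0.091 0.095]
rack 1142 [ 0.604  -0.2058] [0.1544 0.1506] 88.8 z [0.021 0.046 0.056]
lowtubes 839 [ 0.5895 -0.1985] [0.0927 0.1021] 89.2 z [0.039 0.049 0.056]
bigrack 823 [ 0.3717 -0.2744] [0.1431 0.18  ] 89.6 z [0.012 0.028 0.037]
red 455 [ 0.5479 -0.0594] [0.1005 0.0472] 71.0 z [0.028 0.043 0.051]
ringbox 210 [ 0.3931 -0.0085] [0.0448 0.0448] 60.3 z [0.03  0.036 0.042]
```

View pics/crop.png

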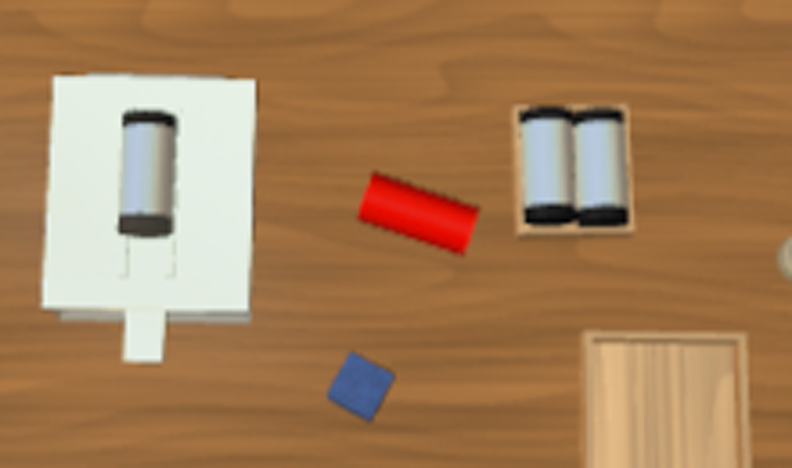

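The crop confirms it: the small rack at crop (573,168) holds the two silver tubes and measures about 0.15 m or less, while the other tray is larger (0.14x0.18). The red tube at crop (418,212) stays alone. The lid tab is at crop (144,335) and the tube at (148,172), with the tube axis close to world x. I'm moving now.

```bash
python3 -m crank '[[[0,0,0],[0,0,-0.12]],[[0,0,0],[0,0,-0.12]],[[-3.0,-3.7,0],[0,0,0]],[[-3.0,-3.7,0],[0,0,0]],[[-3.0,-3.7,0],[0,0,0]]]' 8.5 40
python3 -m crank '[[[-3.0,-3.7,0],[0,0,0]],[[-3.0,-3.7,0],[0,0,0]],[[-3.0,-3.7,0],[0,0,0]],[[-3.0,-3.7,0],[0,0,0]],[[-3.0,-3.7,0],[0,0,0]]]'
python3 -m crank '[[[-3.0,-3.7,0],[0,0,0]],[[-3.0,-3.7,0],[0,0,0]],[[-3.0,-3.7,0],[0,0,0]],[[-3.0,-3.7,0],[0,0,0]],[[0,0,0],[0,0,0]]]'
```

```text
clock: 0.6
tcp_pos: [0.2651, 0.5364, 0.2307]
orientation: [-0.039, -3.141, 0.001]
contact_force: [1.4, 0.3, -0.4]
grip_width: 0.085
gripper_force: 0.0
clock: 1.1
tcp_pos: [0.4103, 0.3473, 0.2311]
orientation: [-0.04, -3.141, 0.0]
contact_force: [0.6, 1.3, 0.5]
grip_width: 0.0849
gripper_force: 0.0
clock: 1.6
tcp_pos: [0.5295, 0.1904, 0.2313]
orientation: [0.058, 3.139, -0.005]
contact_force: [-0.5, -0.3, 0.1]
grip_width: 0.0853
gripper_force: 0.0
```

```bash
python3 - <<'E'
from h import *
im,d,c=grab("wrist"); np.savez("pics/w1.npz",im=im,d=d,f=c[0],cx=c[1],cy=c[2],W=c[3]); cv2.imwrite("pics/w1.png",im[:,:,::-1]); print(c)
P=cloud(d,c); Z=P[...,2]
for lo,hi,n in((.12,.145,"tube"),(.08,.1,"lid+tab")):
    m=(Z>lo)&(Z<hi); b=cv2.minAreaRect(P[m][:,:2].astype(np.float32)); print(n,m.sum(),np.round(b[0],4),np.round(b[1],4),b[2],np.median(Z[m]))
s=monitor.get_obs(); R=Ro.from_rotvec(s["orientation"]).as_matrix(); print(s["tcp_pos"],R.round(3))
E
```

```text
(np.float64(328.64689917363296), 321.1380488058767, 200.79202562012185, array([[ 0.0367065 ,  0.94442608,  0.32666805,  0.44369781],
       [ 0.99932041, -0.03358806, -0.01518396,  0.19455613],
       [-0.00336798,  0.3270034 , -0.94501716,  0.37371467],
       [ 0.        ,  0.        ,  0.        ,  1.        ]]))
tube 6001 [0.5595 0.1774] [0.0439 0.1017] 89.46647644042969 0.13309222905200704
lid+tab 35724 [0.5276 0.1777] [0.1761 0.2473] 89.34178161621094 0.08985055870583464
[0.52738742 0.1941788  0.23103051] [[-0.999  0.033  0.   ]
 [ 0.033  0.999 -0.002]
 [-0.    -0.002 -1.   ]]
```

View pics/w1.png

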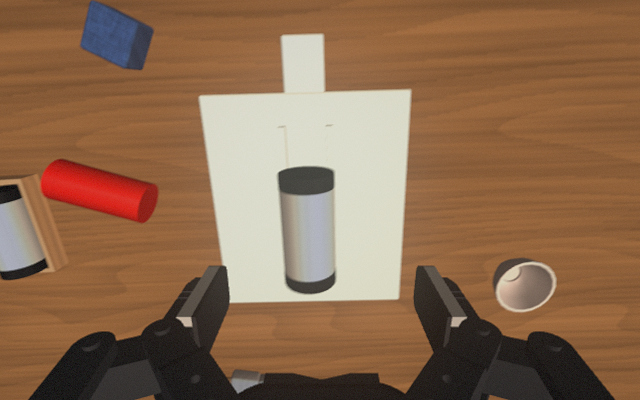

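```bash
python3 -m crank '[[[-3.3,-1.7,0],[0,0,-0.022]],[[0,0,4],[0,0,0]],[[0,0,3],[0,0,0]],[[0,0,0],[0,0,0]],[[0,0,0],[0,0,0]]]'; python3 - <<'E'
from h import *
im,d,c=grab("wrist"); cv2.imwrite("pics/w2.png",im[:,:,::-1])
P=cloud(d,c); Z=P[...,2]
for lo,hi,n in((.12,.145,"tube"),):
    m=(Z>lo)&(Z<hi)&(abs(P[...,1]-.177)<.035); b=cv2.minAreaRect(P[m][:,:2].astype(np.float32)); print(n,m.sum(),np.round(b[0],4),np.round(b[1],4),b[2],np.median(Z[m]))
s=monitor.get_obs(); print(s["tcp_pos"],Ro.from_rotvec(s["orientation"]).as_matrix().round(3))
E
```

```text
clock: 2.15
tcp_pos: [0.5576, 0.1815, 0.1614]
orientation: [-0.003, -3.14, 0.0]
contact_force: [0.9, -0.2, 1.0]
grip_width: 0.085
gripper_force: 0.0
tube 11365 [0.5594 0.1771] [0.0442 0.1012] 89.35211181640625 0.1333462146870036
[0.55852826 0.18151636 0.16250914] [[-1.     0.002  0.001]
 [ 0.002  1.     0.001]
 [-0.001  0.001 -1.   ]]
```

```bash
python3 -m crank '[[[-0.1,-0.45,1],[0,0,0.008]],[[0,0,2],[0,0,0]],[[0,0,2],[0,0,0]],[[0,0,1.4],[0,0,0]],[[0,0,0],[0,0,0]]]'
python3 -m crank '[[[0,0,0],[0,0,0]],[[0,0,0],[0,0,0]],[[0,0,0],[0,0,0]],[[0,0,0],[0,0,0]],[[0,0,0],[0,0,0]]]' 4.0 40
```

```text
clock: 2.7
tcp_pos: [0.5583, 0.1755, 0.096]
orientation: [-0.019, -3.139, 0.002]
contact_force: [0.5, -0.6, -0.3]
grip_width: 0.085
gripper_force: 0.0
clock: 3.2
tcp_pos: [0.56, 0.176, 0.0986]
orientation: [0.019, 3.14, 0.001]
contact_force: [-1.6, -0.8, 7.0]
grip_width: 0.0451
gripper_force: 40.3
```

```bash
python3 -m crank '[[[0,0,0],[0,0,0]],[[0,0,-0.5],[0,0,0]],[[0,0,-1],[0,0,0]],[[0,0,-1],[0,0,0]],[[0,0,0],[0,0,0]]]'
python3 -m crank '[[[0,0,-3],[0,0,0]],[[0,0,-3],[0,0,0]],[[0,0,-2],[0,0,0]],[[0,0,0],[0,0,0]],[[0,0,0],[0,0,0]]]'
python3 - <<'E'
from h import *
im,d,c=grab("wrist"); np.savez("pics/w3.npz",im=im,d=d,f=c[0],cx=c[1],cy=c[2],W=c[3]);cv2.imwrite("pics/w3.png",im[:,:,::-1])
s=monitor.get_obs(); print(s["tcp_pos"],Ro.from_rotvec(s["orientation"]).as_matrix().round(3),s["grip_width"])
E
```

```text
clock: 3.7
tcp_pos: [0.5604, 0.1762, 0.1242]
orientation: [0.019, 3.139, 0.002]
contact_force: [0.6, -0.1, -0.9]
grip_width: 0.045
gripper_force: 41.1
clock: 4.2
tcp_pos: [0.559, 0.1758, 0.202]
orientation: [0.018, 3.142, 0.0]
contact_force: [-0.5, 0.4, -2.1]
grip_width: 0.0447
gripper_force: 41.5
[0.55845579 0.17565449 0.20113329] [[-1.     0.012 -0.002]
 [ 0.012  1.    -0.001]
 [ 0.002 -0.001 -1.   ]] 0.04417904832452052
```

View pics/w3.png

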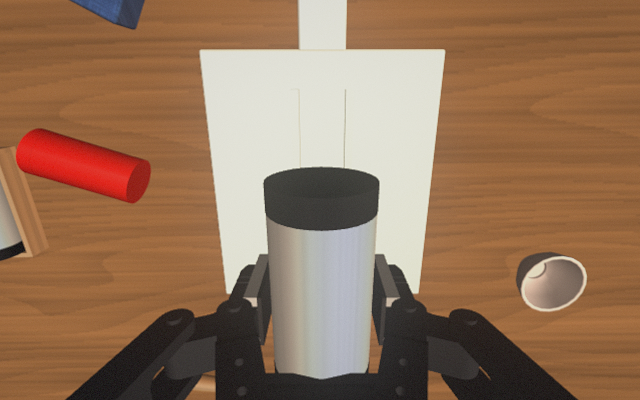

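The tube is held level, with its end at (321,185) between the pads. Next I'm moving beside the rack to look.

```bash
python3 -m crank '[[[0,-3,0],[0,0,0]],[[0,-4.5,0],[0,0,0]],[[0,-4.5,0],[0,0,0]],[[0,-4.5,0],[0,0,0]],[[0,-4,0],[0,0,0]]]'
python3 -m crank '[[[0,0,0],[0,0,0]],[[0,0,0],[0,0,0]],[[0,0,0],[0,0,0]]]'
python3 - <<'E'
from h import *
im,d,c=grab("wrist"); np.savez("pics/w4.npz",im=im,d=d,f=c[0],cx=c[1],cy=c[2],W=c[3]);cv2.imwrite("pics/w4.png",im[:,:,::-1])
s=monitor.get_obs(); print(s["tcp_pos"],Ro.from_rotvec(s["orientation"]).as_matrix().round(3),s["grip_width"])
P=cloud(d,c); X,Y,Z=P[...,0],P[...,1],P[...,2]
def rect(m,n):
    b=cv2.minAreaRect(P[m][:,:2].astype(np.float32)); print(n,m.sum(),np.round(b[0],4),np.round(b[1],4),b[2],np.nanmedian(Z[m]))
N=(Y<-.12)&(X>.5)&(X<.7)&(Y>-.27)
rect(N&(Z>.04)&(Z<.06),"low"); rect(N&(Z>.017)&(Z<.06),"rack")
# held tube: top line
m=(Z>.16)&(Z<.26)&(abs(Y-s["tcp_pos"][1])<.006)&(X<s["tcp_pos"][0]); 
q=P[m]; print("held",m.sum(),np.polyfit(q[:,0],q[:,2],1),q[:,0].min(),q[:,0].max(),np.polyval(np.polyfit(q[:,0],q[:,2],1),s["tcp_pos"][0]))
for x0 in np.arange(.55,.64,.02):
    k=N&(abs(X-x0)<.01)&(Z>.042)&(Z<.06); 
    if k.sum()>30: print(x0,k.sum(),Y[k].min(),Y[k].max(),Z[k].max())
E
```

```text
clock: 4.75
tcp_pos: [0.5555, -0.0316, 0.2006]
orientation: [-0.02, -3.139, 0.001]
contact_force: [0.5, 0.0, -1.8]
grip_width: 0.0448
gripper_force: 41.5
clock: 5.05
tcp_pos: [0.5564, -0.0278, 0.2012]
orientation: [-0.016, -3.14, -0.001]
contact_force: [0.3, 1.5, -1.9]
grip_width: 0.0448
gripper_force: 41.5
[ 0.55652288 -0.02740545  0.20142232] [[-1.     0.009 -0.001]
 [ 0.009  1.     0.001]
 [ 0.001  0.    -1.   ]] 0.04506431372559902
low 7726 [ 0.587  -0.1941] [0.1036 0.0876] 1.4371801614761353 0.04864376772248427
rack 11258 [ 0.5871 -0.195 ] [0.1184 0.1049] 1.4102314710617065 0.04597039383205048
held 4995 [0.2553449  0.10067341] 0.5051861766466427 0.5565176341986882 0.24277868869285585
0.55 1577 -0.23756966311036481 -0.15291123033498583 0.05294026717355532
0.5700000000000001 1464 -0.23690092812492258 -0.15255739080469854 0.05241397495678296
0.5900000000000001 1380 -0.23626825804793264 -0.15174024536555078 0.05223985639664208
0.6100000000000001 1308 -0.23535743221993422 -0.15224991557700576 0.05214675130258878
0.6300000000000001 1070 -0.2353421260399781 -0.15131711914966922 0.05276704939683552
```

View pics/w4.png

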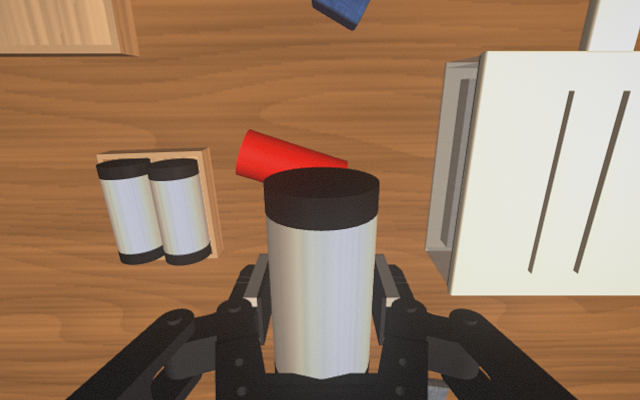

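```bash
python3 - <<'E'
from h import *
z=np.load("pics/w4.npz"); P=cloud(z["d"],(z["f"],z["cx"],z["cy"],z["W"])); X,Y,Z=P[...,0],P[...,1],P[...,2]
for x in np.arange(.5,.56,.005):
    m=(abs(X-x)<.0025)&(abs(Y+.027)<.03)&(Z>.19)
    if m.sum()>20: print(round(x,3),m.sum(),np.percentile(Z[m],[50,98]).round(4),Y[m].min().round(4),Y[m].max().round(4))
E
```

```text
0.505 3374 [0.2226 0.2389] -0.0498 -0.0036
0.51 1494 [0.2366 0.2394] -0.0494 -0.0038
0.515 1456 [0.2365 0.2394] -0.0493 -0.0039
0.52 1346 [0.2364 0.2392] -0.0494 -0.0041
0.525 1321 [0.2363 0.2392] -0.0491 -0.0044
0.53 1268 [0.2362 0.239 ] -0.0494 -0.0041
0.535 2582 [0.2703 0.2878] -0.056 0.0008
0.54 6620 [0.2756 0.2875] -0.057 0.003
0.545 6697 [0.2548 0.2826] -0.057 0.003
0.55 1497 [0.2366 0.2445] -0.0531 -0.0014
0.555 1387 [0.2364 0.243 ] -0.0513 -0.0029
0.56 1309 [0.2363 0.2411] -0.0513 -0.0029
```

```bash
python3 -m crank '[[[-0.85,-4,0],[0,0,0]],[[-0.85,-4.2,0],[0,0,0]],[[-0.85,-4.2,0],[0,0,0]],[[-0.8,-4.2,0],[0,0,0]],[[0,0,0],[0,0,-0.033]]]'
python3 -m crank '[[[0,0,3],[0,0,0]],[[0,0,4],[0,0,0]],[[0,0,3],[0,0,0]],[[0,0,0],[0,0,0]],[[0,0,0],[0,0,0]]]'
python3 -m crank '[[[0,0,0],[0,0,0]],[[0,0,0],[0,0,0]]]'
python3 - <<'E'
from h import *
im,d,c=grab("wrist"); np.savez("pics/w5.npz",im=im,d=d,f=c[0],cx=c[1],cy=c[2],W=c[3]);cv2.imwrite("pics/w5.png",im[:,:,::-1])
s=monitor.get_obs(); print(s["tcp_pos"],Ro.from_rotvec(s["orientation"]).as_matrix().round(4),s["grip_width"])
E
```

```text
clock: 5.6
tcp_pos: [0.5882, -0.2019, 0.2022]
orientation: [-0.024, 3.141, -0.007]
contact_force: [0.1, -0.7, -1.7]
grip_width: 0.0446
gripper_force: 41.6
clock: 6.1
tcp_pos: [0.5887, -0.1943, 0.1024]
orientation: [0.036, -3.141, -0.001]
contact_force: [0.4, -0.7, -0.7]
grip_width: 0.0449
gripper_force: 41.6
clock: 6.3
tcp_pos: [0.5898, -0.1956, 0.1043]
orientation: [-0.034, 3.138, -0.001]
contact_force: [-0.1, 0.3, -2.0]
grip_width: 0.0446
gripper_force: 41.6
[ 0.58954483 -0.19568832  0.10406462] [[-9.998e-01 -2.140e-02  3.000e-03]
 [-2.140e-02  9.998e-01 -5.000e-04]
 [-3.000e-03 -6.000e-04 -1.000e+00]] 0.044937729636178474
```

View pics/w5.png

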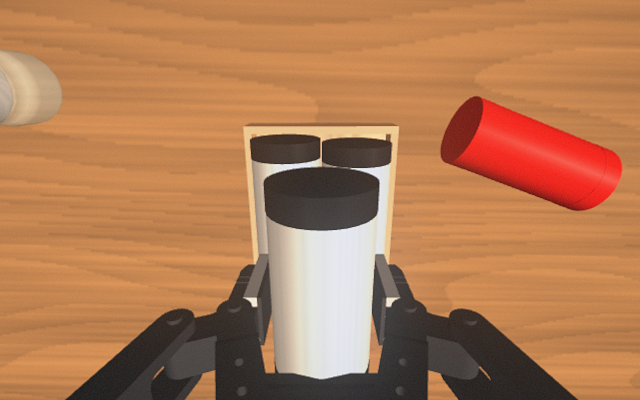

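The held tube (centre u≈321) is in line with the gap between the two lower tubes (u≈322) and parallel to them. I'm lowering it now.

```bash
python3 -m crank '[[[0.1,0,1.5],[0,0,0]],[[0,0,1.5],[0,0,0]],[[0,0,1],[0,0,0]],[[0,0,0.5],[0,0,0]],[[0,0,0],[0,0,0]]]'
python3 -m crank '[[[0,0,0.2],[0,0,0]],[[0,0,0.2],[0,0,0]],[[0,0,0],[0,0,0]],[[0,0,0],[0,0,0]]]'
```

```text
clock: 6.85
tcp_pos: [0.5865, -0.1954, 0.0558]
orientation: [0.033, -3.139, -0.001]
contact_force: [0.2, 0.2, -1.4]
grip_width: 0.0446
gripper_force: 41.7
clock: 7.25
tcp_pos: [0.5875, -0.1956, 0.0536]
orientation: [-0.033, 3.141, -0.0]
contact_force: [-0.2, 0.2, -1.5]
grip_width: 0.0447
gripper_force: 41.8
```

```bash
for i in 1 2 3; do python3 -m crank '[[[0,0,0.1],[0,0,0]],[[0,0,0],[0,0,0]],[[0,0,0],[0,0,0]]]' | grep -E 'tcp|contact'; done
```

```text
tcp_pos: [0.5876, -0.1962, 0.0533]
contact_force: [-2.4, -0.0, 5.4]
tcp_pos: [0.5877, -0.1963, 0.0532]
contact_force: [-5.1, 0.9, 14.5]
tcp_pos: [0.5877, -0.1963, 0.0531]
contact_force: [-8.4, 1.9, 21.2]
```

```bash
python3 -m crank '[[[0,0,-0.2],[0,0,0]],[[0,0,0],[0,0,0]],[[0,0,0],[0,0,0]]]'
python3 -m crank '[[[0,0,0],[0,0,0]],[[0,0,0],[0,0,0]],[[0,0,0],[0,0,0]],[[0,0,0],[0,0,0]]]' 6.0 40
```

```text
clock: 8.45
tcp_pos: [0.5879, -0.1965, 0.0533]
orientation: [-0.033, 3.14, -0.002]
contact_force: [-2.7, -0.6, 9.2]
grip_width: 0.045
gripper_force: 42.6
clock: 8.85
tcp_pos: [0.5873, -0.1954, 0.052]
orientation: [0.034, -3.141, -0.0]
contact_force: [-0.6, 0.3, 0.4]
grip_width: 0.06
gripper_force: 0.0
```

Released with no force left on the tool. I'm retreating straight up and looking.

```bash
python3 -m crank '[[[0,0,-1],[0,0,0]],[[0,0,-2],[0,0,0]],[[0,0,-4],[0,0,0]],[[0,0,-5],[0,0,0]],[[0,0,-3],[0,0,0]]]' 7.5
python3 -m crank '[[[4,0,0],[0,0,0]],[[0,0,0],[0,0,0]],[[0,0,0],[0,0,0]]]'
python3 - <<'E'
from h import *
im,d,c=grab("wrist"); cv2.imwrite("pics/w6.png",im[:,:,::-1])
P=cloud(d,c); Z=P[...,2]
for lo,hi,n in((.08,.1,"tube"),(.017,.1,"rack")):
    m=(Z>lo)&(Z<hi)&(abs(P[...,1]+.195)<.08)&(abs(P[...,0]-.587)<.09); b=cv2.minAreaRect(P[m][:,:2].astype(np.float32)); print(n,m.sum(),np.round(b[0],4),np.round(b[1],4),b[2],np.percentile(Z[m],98))
s=monitor.get_obs(); print(s["tcp_pos"],Ro.from_rotvec(s["orientation"]).as_matrix().round(3))
E
```

```text
clock: 9.35
tcp_pos: [0.5885, -0.1963, 0.2067]
orientation: [-0.032, 3.137, -0.002]
contact_force: [0.4, -0.2, -0.1]
grip_width: 0.0751
gripper_force: 0.0
clock: 9.65
tcp_pos: [0.5466, -0.1966, 0.2031]
orientation: [-0.032, 3.141, 0.001]
contact_force: [0.5, 0.1, -0.1]
grip_width: 0.0748
gripper_force: 0.0
tube 4635 [ 0.587  -0.1956] [0.1014 0.0396] 1.3288776874542236 0.09116894148258685
rack 11622 [ 0.5869 -0.1952] [0.1181 0.1044] 1.2119786739349365 0.09080165045700228
[ 0.54754447 -0.19631012  0.20285588] [[-1.    -0.021  0.001]
 [-0.021  1.     0.   ]
 [-0.001  0.    -1.   ]]
```

View pics/w6.png

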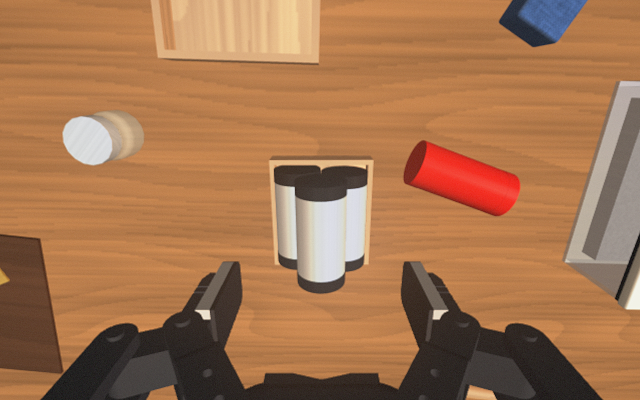

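The pyramid stands: the third tube is centred at (321,235), its top is 91 mm high and its yaw matches the rack. Next is the lid tab.

```bash
python3 -m crank '[[[1.36,4.72,0],[0,0,0]],[[1.36,4.72,0],[0,0,0]],[[1.36,4.72,0],[0,0,0]],[[1.36,4.72,0],[0,0,0]],[[1.36,4.72,0],[0,0,0]]]' 7.5
python3 -m crank '[[[1.36,4.72,0],[0,0,0]],[[1.36,4.72,0],[0,0,0]],[[1.36,4.72,0],[0,0,0]],[[0,0,0],[0,0,0.032]],[[0,0,0],[0,0,0]]]'
python3 -m crank '[[[0,0,0],[0,0,0]],[[0,0,0],[0,0,0]],[[0,0,0],[0,0,0]]]'
cat > tab.py <<'E'
from h import *
im,d,c=grab("wrist"); cv2.imwrite("pics/w7.png",im[:,:,::-1])
P=cloud(d,c); X,Y,Z=P[...,0],P[...,1],P[...,2]
m=(Z>.08)&(Z<.1)&(X<.64)&(X>.38)&(abs(Y-.177)<.12); b=cv2.minAreaRect(P[m][:,:2].astype(np.float32)); print("lid",m.sum(),np.round(b[0],4),np.round(b[1],4),b[2])
m&=(X<.4425)&(abs(Y-.177)<.03); b=cv2.minAreaRect(P[m][:,:2].astype(np.float32)); print("tab",m.sum(),np.round(b[0],4),np.round(b[1],4),b[2],np.median(Z[m]),"front x",np.percentile(X[m],1))
s=monitor.get_obs(); print(s["tcp_pos"],Ro.from_rotvec(s["orientation"]).as_matrix().round(3),s["contact_force"])
E
python3 tab.py
```

```text
clock: 10.2
tcp_pos: [0.4744, 0.0403, 0.2025]
orientation: [-0.034, 3.141, 0.0]
contact_force: [1.0, -0.4, -0.9]
grip_width: 0.0748
gripper_force: 0.0
clock: 10.7
tcp_pos: [0.4306, 0.1808, 0.2023]
orientation: [0.011, 3.142, 0.0]
contact_force: [0.1, 0.0, 0.6]
grip_width: 0.0752
gripper_force: 0.0
clock: 11.0
tcp_pos: [0.4311, 0.1778, 0.2023]
orientation: [-0.02, -3.142, 0.0]
contact_force: [0.7, 0.2, 0.1]
grip_width: 0.0751
gripper_force: 0.0
lid 31399 [0.5197 0.1777] [0.1762 0.2319] 89.37946319580078
tab 1974 [0.4231 0.1787] [0.034  0.0387] 89.21554565429688 0.08969641595162406 front x 0.4040073350230428
[0.43099798 0.17792834 0.20227951] [[-1.     0.013  0.   ]
 [ 0.013  1.    -0.   ]
 [-0.    -0.    -1.   ]] [0.45232016 0.42365338 0.11515778]
```

View pics/w7.png

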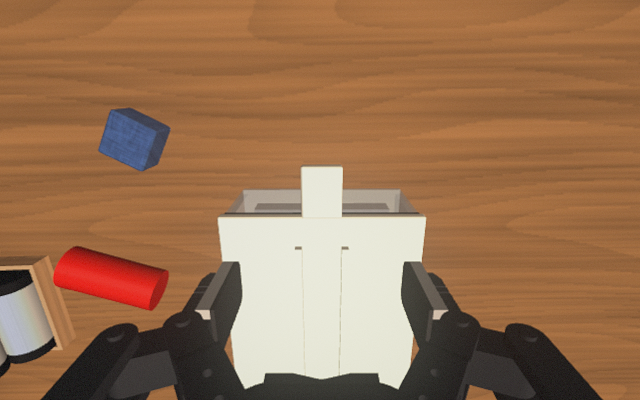

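Tab at (322,190) in the picture, measured centre (0.426, 0.1786), front edge at x=0.404, top 90 mm: consistent with the sizes given. I'm descending on it and gripping.

```bash
python3 -m crank '[[[0.5,0.1,2],[0,0,0]],[[0,0,4],[0,0,0]],[[0,0,4],[0,0,0]],[[0,0,0],[0,0,0]],[[0,0,0],[0,0,0]]]' 6.5
python3 -m crank '[[[0,0,2],[0,0,0]],[[0,0,1.9],[0,0,0]],[[0,0,0],[0,0,0]],[[0,0,0],[0,0,0]]]'
python3 -m crank '[[[0,0,0],[0,0,0]],[[0,0,0],[0,0,0]],[[0,0,0],[0,0,0]],[[0,0,0],[0,0,0]],[[0,0,0],[0,0,0]]]' 2.5 80
```

```text
clock: 11.55
tcp_pos: [0.4257, 0.1794, 0.1026]
orientation: [-0.018, -3.14, 0.001]
contact_force: [0.5, 0.1, 0.5]
grip_width: 0.0652
gripper_force: 0.0
clock: 11.95
tcp_pos: [0.4268, 0.1803, 0.065]
orientation: [0.018, 3.14, 0.002]
contact_force: [-0.1, -0.4, -0.0]
grip_width: 0.0649
gripper_force: 0.0
clock: 12.45
tcp_pos: [0.4264, 0.178, 0.0649]
orientation: [0.019, 3.141, -0.002]
contact_force: [-1.8, -7.5, 16.3]
grip_width: 0.0325
gripper_force: 77.9
```

```bash
for i in 1 2; do python3 -m crank '[[[0.008,-0.03,-0.11],[0,0.005,0]],[[0.008,0,-0.11],[0,0.005,0]],[[0.008,0,-0.11],[0,0.005,0]],[[0.008,0,-0.11],[0,0.005,0]],[[0,0,0],[0,0,0]]]' | grep -vE clock; done
```

```text
tcp_pos: [0.4261, 0.1779, 0.0675]
orientation: [-0.019, -3.122, 0.002]
contact_force: [4.7, -5.0, -10.3]
grip_width: 0.0324
gripper_force: 81.2
tcp_pos: [0.4259, 0.1779, 0.0725]
orientation: [-0.018, -3.103, 0.001]
contact_force: [1.8, -4.5, -3.4]
grip_width: 0.0324
gripper_force: 82.1
```

```bash
for i in 1 2; do python3 -m crank '[[[0.008,-0.02,-0.11],[0,0.005,0]],[[0.008,0,-0.11],[0,0.005,0]],[[0.008,0,-0.11],[0,0.005,0]],[[0.008,0,-0.11],[0,0.005,0]],[[0,0,0],[0,0,0]]]' | grep -vE clock; done
```

```text
tcp_pos: [0.4259, 0.1779, 0.0773]
orientation: [-0.018, -3.083, 0.001]
contact_force: [1.0, -5.4, 4.3]
grip_width: 0.0323
gripper_force: 82.8
tcp_pos: [0.4258, 0.1779, 0.0815]
orientation: [-0.018, -3.063, 0.0]
contact_force: [3.1, -4.8, -1.1]
grip_width: 0.0327
gripper_force: 82.4
```

```bash
for i in 1 2 3; do python3 -m crank '[[[0.015,0,-0.22],[0,0.01,0]],[[0.015,0,-0.22],[0,0.01,0]],[[0.015,0,-0.22],[0,0.01,0]],[[0.015,0,-0.22],[0,0.01,0]],[[0,0,0],[0,0,0]]]' | grep -vE clock; done
python3 - <<'E'
from h import *
im,d,c=grab("top"); cv2.imwrite("pics/t2.png",im[:,:,::-1]); s=monitor.get_obs(); print(s["tcp_pos"],s["orientation"],s["contact_force"])
P=cloud(d,c); X,Y,Z=P[...,0],P[...,1],P[...,2]
m=(Z>.085)&(Z<.15)&(X>.56)&(X<.63)&(abs(Y-.177)<.06); q=P[m]
A=np.c_[q[:,:2],np.ones(len(q))]; k=np.linalg.lstsq(A,q[:,2],rcond=None)[0]; print(len(q),k,"theta",np.arctan(-k[0]))
im,d,c=grab("scene"); P=cloud(d,c); X,Y,Z=P[...,0],P[...,1],P[...,2]; cv2.imwrite("pics/s2.png",im[:,:,::-1])
m=(Z>.085)&(Z<.15)&(X>.5)&(X<.63)&(abs(Y-.177)<.07); q=P[m]
for _ in range(3):
    A=np.c_[q[:,:2],np.ones(len(q))]; k=np.linalg.lstsq(A,q[:,2],rcond=None)[0]; q=q[abs(A@k-q[:,2])<.008]
print(len(q),k,"theta",np.arctan(-k[0]))
E
```

```text
tcp_pos: [0.4259, 0.1779, 0.0901]
orientation: [-0.017, -3.022, 0.0]
contact_force: [2.6, -4.8, -1.4]
grip_width: 0.0325
gripper_force: 82.4
tcp_pos: [0.4264, 0.1779, 0.0988]
orientation: [-0.017, -2.982, -0.0]
contact_force: [2.5, -4.6, -1.3]
grip_width: 0.0322
gripper_force: 82.4
tcp_pos: [0.4273, 0.1779, 0.1076]
orientation: [-0.017, -2.942, -0.0]
contact_force: [1.3, -4.8, -1.1]
grip_width: 0.0325
gripper_force: 82.4
[0.42734208 0.17789198 0.10748986] [-1.65588802e-02 -2.94264372e+00 -2.33861042e-04] [ 1.2553588  -4.26170161 -0.32814308]
324 [-0.21686605  0.0353388   0.22700185] theta 0.2135590785818725
2126 [-0.18830097  0.005604    0.21182413] theta 0.1861216038938458
```

View pics/s2.png

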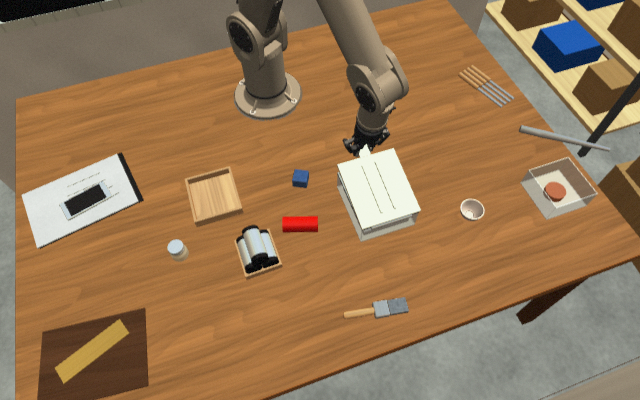

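The lid at (378,190) is open at about 0.19 rad, held by its tab at (364,153). The pyramid at (258,250) stands and nothing else has moved. A small last lift remains, then hand-in.

```bash
python3 -m crank '[[[0.008,0,-0.12],[0,0.005,0]],[[0.008,0,-0.12],[0,0.006,0]],[[0,0,0],[0,0,0]],[[0,0,0],[0,0,0]],[[0,0,0],[0,0,0]]]'; python3 -c "
from bench import r
print(r.hand_in())"
```

```text
clock: 16.55
tcp_pos: [0.4276, 0.1779, 0.1098]
orientation: [-0.016, -2.932, -0.0]
contact_force: [1.6, -4.3, -1.5]
grip_width: 0.0326
gripper_force: 82.4
the job is handed in; nothing more can be done
None
```

The job is handed in: the tube was lowered onto the two in the small rack and released as a pyramid, the lid's seal was broken under control, and the arm still holds the tab about 45 mm up (lid about 0.2 rad) after 16.6 s; nothing else moved in the last picture.

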